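Build the drying stand and set the mortar in it

ROBOT

A 6-joint arm with a two-finger parallel gripper is mounted at the origin on the work surface. World frame = base frame: x ahead of the robot, y to its left, z up, the work surface at z = 0. Lengths are in m, angles in rad, forces in N, time in s.
With the tool pointing down it reaches from about 0.35 to 0.975 m from the base axis. Payload 4.9 kg.
Tool frame: the origin (TCP) lies midway between the tips of the shut fingers; the grasp point (between the pads) lies 19 mm behind it; z points along the fingers, y is the line along which they close (so a half turn about z gives the same grasp; the last joint's range is limited). The gripper opens to 85 mm and grips with 20 to 120 N. Pads are 22 mm wide; open, the fingers measure 114 mm over their backs; the gripper's body (76 mm by 85 mm) begins 54 mm behind the grasp point. The pads swing forward as they close: fully open they stand 13 mm farther back than shut.
Start: joints at [-1.243, 0.053, 1.613, -0, 1.476, -0.119], TCP at [0.27, -0.564, 0.231] pointing down, gripper open.
Joint ranges: [-3.01, 3.01], [-1.01, 2.22], [0.06, 2.58], [-1.02, 4.17], [0.09, 2.62], [-3.14, 3.14]. Speed limits (rad/s): [2.57, 2.57, 3.14, 3.14, 3.14, 3.14].

INTERFACE

Orientations are given as a unit quaternion [w, x, y, z].
In Python, from plant import * gives the robot as it stands.
- The arm moves only by the tool jog_arm, never from a script. Its argument "targets" is a list of rows, each a list of 3 entries, a list of its own where there are three numbers: the shift along the tool's x, y, z in units of 25 mm (1.0 is 25 mm), then the turn, a rotation vector about the tool's x, y, z in units of 8 degrees (1.0 is 8 degrees), then the opening in per cent of the stroke, from 0 (shut) to 100 (fully open). A call has 1 to 8 rows; each row is the pose to reach, as a shift and turn from the pose commanded when the call began, along the tool's axes at that moment; what a row does not reach only later rows make up. A row lasts 1/8 s, in which the tool goes at most 62.5 mm and 10.7 degrees, less where a joint would pass 70% of its speed; a pose out of reach is approached as far as the arm can. A call with a gripper value outside its range is refused whole. The fingers move at their own pace and stop on an object; the grip force is fixed at half the most. Time passes only in rows, so rows that repeat a pose let the fingers close. It gives the time, the measured TCP pose, the force, the opening and the grip force at its end, in the units of the state.
- state(): the state, without advancing time (a new reading comes with each control period).
- grab_frame(name): name is "scene" or "side" or "wrist"; returns (picture, depth): 420x560x3 uint8, red, green, blue; 420x560 float32, m along the optical axis (not along the pixel's ray), 0 where there is no reading.
- camera_params(name): a dict with "fovy" (degrees; the focal length in pixels is half the picture's height over the tangent of half this angle, whatever the lens; pixels are square), "cx", "cy" (the principal point, pixels), "dist" ([k1, k2, p1, p2, k3] as OpenCV has them; the pictures are not rectified), "rvec" (rotation vector, rad) and "tvec" (3), from world to camera coordinates, as OpenCV has them; the wrist camera has in their place "hand_eye" (4x4, takes a point from camera to tool coordinates, whose origin is the TCP and whose axes are the flange's). Camera axes: x right, y down, z forward; pixel columns grow to the right and rows downward; lengths in m; the calibration is good to about 2 mm. A picture is of the moment at which its call begins: read the wrist's pose just before it. camera_params takes no time and is no camera call.
- job_done(): hands the job in; it is judged then, once.
The state is a dict: "time": time; "joint_pos": joint angles; "joint_vel": joint speeds; "joint_efforts": joint torques, N m; "tool_pos": TCP position; "tool_rot": TCP orientation; "contact_force": force on the tool from outside, world axes, zero at the start; "ft_torque": the same for the moment, N m; "gripper_width": opening from 0.0 (shut) to 1.0 (fully open); "grasp_force": force on a finger pad.
Only numpy, scipy, OpenCV 4.12 (cv2) and the standard library are available. Lean on these libraries where they do the work, as an engineer would, in place of code of your own. Each camera call takes 0.05 s, during which the arm holds its last target. There are 200 camera calls.

TASK

Put the drying stand together: lower the board with the larger holes and the narrow grip bar over the four posts until it rests fully home on their lower shoulders, then lower the other board, with the round seat, over the posts until it rests fully home on the upper shoulders. Then set the round-bottomed mortar upright in that seat, level and centred, and let go; lower things rather than dropping them, and leave everything else on the table where it is.

Things in the scene. Friction and masses are not known exactly. Their poses are not given: they have to be found in the camera images.
- stand: Drying stand, fixed: plywood base 170 (x) x 120 (y) x 20 mm, four aluminium posts at (x, y) = (58, +-22) and (-58, +-38) mm; the closer pair is at +x. Origin: centre of the base's underside, on the table; z up. Each post is 26 mm thick up to a shoulder 45 mm above the table, 15 mm thick up to a second shoulder at 95 mm, then an 8 mm pin whose tapered tip ends at 118 mm.
- lower_board_mid (a point): Loose plywood board 160 (x) x 110 (y) x 12 mm, lying flat; z up. Four 17.5 mm through-holes at (x, y) = (58, +-22), (-58, +-38) mm: fits the posts one way round only. On its middle a grip bar 70 (x) x 20 (y) x 28 mm high. Rests on the lower shoulders (underside at 45 mm). Point: its centre, 20 mm above its underside.
- top_board_mid (a point): Loose plywood board 160 (x) x 110 (y) x 12 mm, lying flat; z up. Four 10.5 mm through-holes at (x, y) = (58, +-22), (-58, +-38) mm: fits the posts one way round only. On its middle a square block 58 x 58 x 28 mm high with the round seat; grip its +-y faces. Rests on the upper shoulders (underside at 95 mm). Point: its centre, 20 mm above its underside.
- seat (a point): Centre of the upper edge of the seat, an open round hole of 44 mm diameter in the top board's block; 40 mm above the board's underside; axes as the board's.
- mortar_mid (a point): White porcelain mortar, 60 mm in diameter, 70 mm high, hemispherical bottom (radius 30 mm), upright wall 6 mm thick, open top; starts upright in the cork ring, its bottom about 16 mm above the table. Point: on its axis half-way up, 35 mm above its lowest point; z is its axis, up. Seated level, its lowest point is 10 mm below the seat's upper edge.
- cork_ring: Cork ring fixed to the table, outer diameter 82 mm, hole 44 mm, 25 mm high, that holds the mortar at the start. Origin: centre of its underside.
- glaze_jar: Bystander: jar with a black cap, 68 mm in diameter, 85 mm high, standing. Origin: centre of its underside.
- slip_bottle: Bystander: white bottle, 58 mm in diameter, 190 mm high, standing. Origin: centre of its underside.
- tube_mould: Bystander: hollow plaster cylinder, 86 mm in diameter, 140 mm high, standing. Origin: centre of its underside.
- dish_mould: Bystander: hollow plaster cylinder, 100 mm in diameter, 100 mm high, standing. Origin: centre of its underside.
- beaker: Bystander: grey open beaker, 64 mm in diameter, 90 mm high, standing. Origin: centre of its underside.
- brush: Bystander: brush 160 mm long lying on the table along its x. Origin: its centre, on the table.
Things that resemble listed ones, but are neither listed nor needed, are in the scene too. Leave any turquoise look-alike of the part that bears lower_board_mid alone.

How it is judged:
On the way, in this order (a step that is already met when the one before it is completed fails the run):
1. the lower board is home on the lower shoulders and let go (horizontal distance between lower_board_mid and stand below 0.005 m and z of lower_board_mid in the frame of stand between 0.062 and 0.068 m and angle between lower_board_mid's own z axis and vertical below 0.04 rad and contact force between the fingers and lower_board below 0.05 N and linear speed of lower_board below 0.02 m/s), for 0.2 s.
2. the top board is home on the upper shoulders above it and let go (horizontal distance between each of lower_board_mid, top_board_mid and stand below 0.005 m and z of lower_board_mid in the frame of stand between 0.062 and 0.068 m and angle between each of lower_board_mid, top_board_mid's own z axis and vertical below 0.04 rad and z of top_board_mid in the frame of stand between 0.112 and 0.118 m and contact force between the fingers and top_board below 0.05 N and linear speed of top_board below 0.02 m/s), for 0.2 s.
3. the mortar sits level and centred in the seat and is let go (horizontal distance between top_board_mid and stand below 0.005 m and z of top_board_mid in the frame of stand between 0.112 and 0.118 m and angle between top_board_mid's own z axis and vertical below 0.04 rad and horizontal distance between mortar_mid and seat below 0.005 m and z of mortar_mid in the frame of seat between 0.021 and 0.03 m and angle between mortar_mid's own z axis and vertical below 0.08 rad and contact force between the fingers and mortar below 0.05 N and linear speed of mortar below 0.02 m/s), for 0.2 s.
At the end, for the whole second after the job is handed in: Lower board on the lower shoulders, top board on the upper ones (height within 3 mm, centre within 5 mm of the stand's, tilt under 0.04 rad); mortar sunk into the seat, within 5 mm of its centre, tilt under 0.08 rad; all at rest (horizontal distance between each of lower_board_mid, top_board_mid and stand below 0.005 m and z of lower_board_mid in the frame of stand between 0.062 and 0.068 m and angle between each of lower_board_mid, top_board_mid's own z axis and vertical below 0.04 rad and z of top_board_mid in the frame of stand between 0.112 and 0.118 m and horizontal distance between mortar_mid and seat below 0.005 m and z of mortar_mid in the frame of seat between 0.021 and 0.03 m and angle between mortar_mid's own z axis and vertical below 0.08 rad and linear speed of each of lower_board, top_board, mortar below 0.01 m/s); the robot touches nothing.
It fails at once if a board or the mortar is dropped (falls freely, faster than 0.8 m/s) ((linear speed of lower_board above 0.8 m/s and contact force between the fingers and lower_board below 0.05 N) or (linear speed of top_board above 0.8 m/s and contact force between the fingers and top_board below 0.05 N) or (linear speed of mortar above 0.8 m/s and contact force between the fingers and mortar below 0.05 N)).
It fails at once if a bystander is moved by more than 25 mm (distance of any of glaze_jar, slip_bottle, tube_mould, dish_mould, beaker, brush from where it was at the start of the episode above 0.025 m).
It also fails if it takes over 72 s, if anything falls off the work surface, if the arm or the gripper's body presses on something with over 40 N, if the wrist force passes 120 N, or if a joint passes its speed limit or range.

## Working session

There is one attempt and no reset: what is moved stays moved. The work goes in short steps, Python scripts to look and compute and a tool call to move; the robot and the scene stay as the last step left them, time stands still between calls to the robot, and variables do not carry over. Pictures are saved under pics/ and viewed, at most 10 in all, crops included, and the job is handed in when it is done.

Besides the shell and the picture viewer there is one more tool, called after "Request:" as name(argument=value, ...), one argument or row to a line, values as JSON. jog_arm: Moves the arm, as the interface text tells. Its arguments: {"type":"object","properties":{"targets":{"type":"array"}},"required":["targets"]}

```bash
mkdir -p pics; ls; python3 - <<'E'
from plant import *
import cv2,numpy as np
print(state())
for n in ("scene","side","wrist"):
    p,d=grab_frame(n); cv2.imwrite(f"pics/{n}0.png",p[:,:,::-1]); np.save(f"pics/{n}0.npy",d)
    print(n,camera_params(n))
E
```

```text
pics
{'time': 0.0, 'joint_pos': array([-1.24296968e+00,  5.33348120e-02,  1.61429873e+00,  2.15882758e-05,
        1.47598904e+00, -1.18990007e-01]), 'joint_vel': array([ 0.00116097,  0.00050032, -0.00076526, -0.00013835, -0.00081216,
       -0.00126148]), 'joint_efforts': array([-7.57034340e-04, -3.93681800e+01, -3.70180464e+01, -1.99612364e-04,
        6.94152943e-03,  9.63327125e-06]), 'tool_pos': array([ 0.2698706 , -0.56304423,  0.23007386]), 'tool_rot': array([-1.01055380e-03,  9.75147711e-01,  2.21553407e-01, -9.51020505e-05]), 'contact_force': array([-0.01347932,  0.54536191,  1.00071131]), 'ft_torque': array([-0.00875233,  0.00512313, -0.01179813]), 'grasp_force': 0.0, 'gripper_width': 0.9950165940381521}
scene {'fovy': 57.773870025140404, 'cx': 284.1372385862063, 'cy': 210.41543798667956, 'dist': array([-0.03312079,  0.        ,  0.        ,  0.        ,  0.        ]), 'rvec': array([ 1.52894543,  2.23416523, -0.72345698]), 'tvec': array([ 0.12017326, -0.36060579,  1.48830211])}
side {'fovy': 56.695104417192155, 'cx': 281.3353176450308, 'cy': 207.3543353532301, 'dist': array([-0.09246806,  0.        ,  0.        ,  0.        ,  0.        ]), 'rvec': array([ 0.1739428 , -2.91620032,  1.01690077]), 'tvec': array([0.49567207, 0.03298543, 1.23572621])}
wrist {'fovy': 58.692377191314506, 'cx': 277.2463510202071, 'cy': 216.37140068740774, 'dist': array([-0.07444586,  0.        ,  0.        ,  0.        ,  0.        ]), 'hand_eye': array([[-6.93777898e-04, -9.61675487e-01, -2.74189306e-01,
         6.99735548e-02],
       [ 9.99999536e-01, -8.50553429e-04,  4.52894420e-04,
         5.55913854e-04],
       [-6.68750117e-04, -2.74188865e-01,  9.61675631e-01,
        -1.42174814e-01],
       [ 0.00000000e+00,  0.00000000e+00,  0.00000000e+00,
         1.00000000e+00]])}
```

View pics/scene0.png

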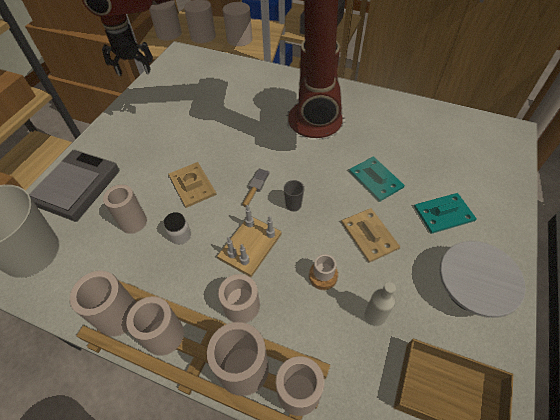

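View pics/side0.png

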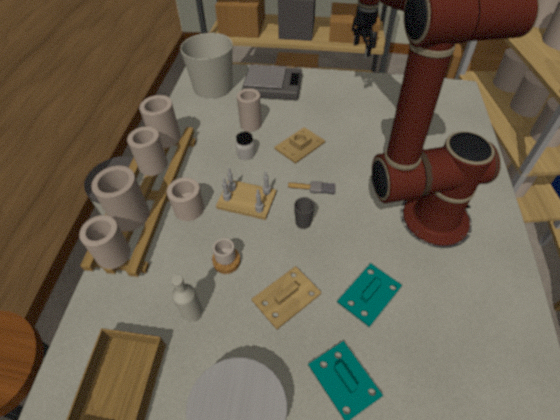

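The scene view shows a wooden board with a grip bar at (369,234), and turquoise look-alikes at (376,178) and (445,212). The block board is at (191,184), the stand at (250,243), the mortar in the cork ring at (323,268), the brush at (257,185) and the beaker at (294,194). The lower board should be the wooden one at (369,234), since turquoise is excluded. I'll confirm that in an enlarged crop.

```bash
python3 - <<'E'
import cv2,numpy as np
p=cv2.imread("pics/scene0.png")
def c(x,y,w=80,h=60): return cv2.resize(p[y:y+h,x:x+w],(400,300),interpolation=cv2.INTER_CUBIC)
cv2.imwrite("pics/crops0.png",np.vstack([np.hstack([c(330,205),c(152,155)]),np.hstack([c(207,205,96,72),c(285,235)])]))
E
```

```text
(no output)
```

View pics/crops0.png

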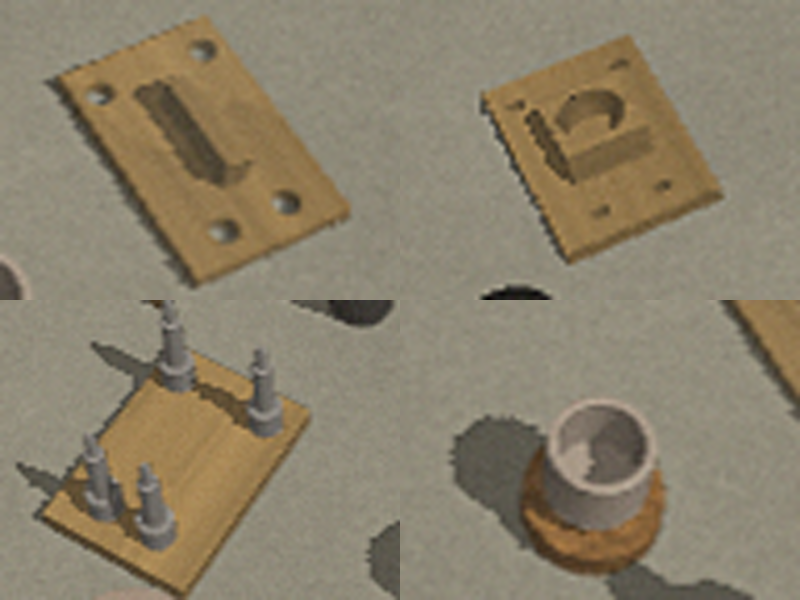

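The top-left crop confirms the bare-wood board with a narrow grip bar and larger holes, whose close pair is at (387,245) and (375,251). The top-right crop is the board with the seat block, close pair at (205,192) and (192,197). The stand's post tips and the mortar (rim centre about (325,261)) are also clear. Next I'll fit rough poses.

```bash
cat > h.py <<'E'
import numpy as np,cv2
from scipy.spatial.transform import Rotation as R
from plant import *
T0=np.array([[58,22],[58,-22],[-58,38],[-58,-38]])/1000.
def cam(n,s=None):
    """K, dist, world->cam R,t"""
    c=camera_params(n); f=210/np.tan(np.radians(c["fovy"])/2)
    K=np.array([[f,0,c["cx"]],[0,f,c["cy"]],[0,0,1]])
    if "rvec" in c: return K,c["dist"],cv2.Rodrigues(c["rvec"])[0],np.array(c["tvec"])
    M=np.eye(4); q=s["tool_rot"]; M[:3,:3]=R.from_quat(np.r_[q[1:],q[0]]).as_matrix(); M[:3,3]=s["tool_pos"]
    W=np.linalg.inv(M@c["hand_eye"]); return K,c["dist"],W[:3,:3],W[:3,3]
def rays(C,px):
    K,d,Rm,t=C; u=cv2.undistortPoints(np.array(px,float).reshape(-1,1,2),K,d)[:,0]
    return -Rm.T@t,(np.c_[u,np.ones(len(u))])@Rm
def onz(C,px,z):
    o,r=rays(C,px); return o+r*((z-o[2])/r[:,2])[:,None]
def bydepth(C,px,D):
    o,r=rays(C,px); return np.array([o+q*np.median(D[int(y)-1:int(y)+2,int(x)-1:int(x)+2]) for q,(x,y) in zip(r,px)])
def proj(C,P): return cv2.projectPoints(np.array(P,float).reshape(-1,1,3),cv2.Rodrigues(C[2])[0],C[3],C[0],C[1])[0][:,0]
def fit(P,T=T0):
    """2-D rigid fit T->P : x,y,yaw(deg), residuals mm"""
    P=np.array(P)[:,:2]; a=T-T.mean(0); b=P-P.mean(0)
    y=np.arctan2((a[:,0]*b[:,1]-a[:,1]*b[:,0]).sum(),(a*b).sum())
    Rm=np.array([[np.cos(y),-np.sin(y)],[np.sin(y),np.cos(y)]]); c=P.mean(0)-Rm@T.mean(0)
    return np.r_[c,np.degrees(y)],1e3*(P-(T@Rm.T+c))
def tri(Ca,pa,Cb,pb):
    A=[]
    b=[]
    for C,p in((Ca,pa),(Cb,pb)):
        o,r=rays(C,[p]); r=r[0]/np.linalg.norm(r[0]); M=np.eye(3)-np.outer(r,r); A.append(M); b.append(M@o)
    return np.linalg.lstsq(np.vstack(A),np.hstack(b),rcond=None)[0]
def yaw(s):
    q=s["tool_rot"]; m=R.from_quat(np.r_[q[1:],q[0]]).as_matrix(); return np.degrees(np.arctan2(m[1,0],m[0,0]))
E
python3 - <<'E'
from h import *
np.set_printoptions(precision=4,suppress=True)
C=cam("scene");D=np.load("pics/scene0.npy")
L=[(387.4,245.4),(374.8,251.2),(370.6,215.2),(350,224)]
T=[(204.8,192.2),(192.2,197.2),(195.8,168),(175,176)]
S=[(241.8,244.8),(228.8,237.9),(269.6,217),(247.6,205.7)]
for n,p,z in(("L",L,.012),("T",T,.012),("S",S,.118)):
    P=onz(C,p,z)
    for o in ([0,1,2,3],[1,0,3,2]):
        f,r=fit(P[o]); print(n,f,abs(r).max())
print("bar/board/mortar rim/ring/jar/bottle/tube/dish/beaker depth\n",bydepth(C,[(368,226),(360,240),(191,186),(199,185),(250,238),(325,253),(176,218),(389,287),(120,190),(238,282),(294,183),(257,185)],D))
print("side tri barcentre", )
Cs=cam("side")
print("tri mortar rim",tri(C,(325,261),Cs,(224.5,245)), "bar top",tri(C,(366,229),Cs,(287,289)),"block",tri(C,(190,181),Cs,(300,140)))
print(yaw(state()))
E
```

```text
L [ 0.45    0.3313 47.0764] 0.6493903111106647
L [ 0.45    0.3313 47.0687] 55.93027810027606
T [ 0.4701 -0.2806 51.265 ] 1.1972295457627347
T [ 0.4701 -0.2806 52.6291] 59.96612992377626
S [ 0.6202  0.0046 -9.4958] 0.8033427579086094
S [ 0.6202  0.0046 -8.974 ] 75.08026549736894
bar/board/mortar rim/ring/jar/bottle/tube/dish/beaker depth
 [[ 0.4452  0.3174  0.0398]
 [ 0.4836  0.3072  0.0115]
 [ 0.4918 -0.2681  0.0267]
 [ 0.4723 -0.2506  0.0173]
 [ 0.6018 -0.0039  0.0205]
 [ 0.5587  0.221   0.0012]
 [ 0.6522 -0.2136  0.0859]
 [ 0.6964  0.4038  0.1896]
 [ 0.6463 -0.3981  0.128 ]
 [ 0.7687  0.0425  0.0815]
 [ 0.3994  0.0613  0.0801]
 [ 0.405  -0.0674  0.0205]]
side tri barcentre
tri mortar rim [0.6292 0.2356 0.0871] bar top [0.4452 0.3142 0.0215] block [ 0.4668 -0.2895  0.0199]
25.59957090720336
```

```bash
cat >> h.py <<'E'
def go(xyz,yw,s=None,level=True):
    """units for jog_arm: shift and turn from present pose to TCP xyz, tool down, tool-x yaw yw (deg)"""
    s=s or state(); q=s["tool_rot"]; m=R.from_quat(np.r_[q[1:],q[0]]).as_matrix()
    t=(R.from_euler("z",yw,degrees=True)*R.from_euler("x",180,degrees=True)).as_matrix()
    d=m.T@(np.array(xyz)-s["tool_pos"])/.025; r=np.degrees(R.from_matrix(m.T@t).as_rotvec())/8
    print("shift",np.round(d,3).tolist(),"turn",np.round(r,3).tolist(),"rows",max(np.linalg.norm(d)/2.5,np.linalg.norm(r)*8/10.7).round(1))
E
python3 -c "
from h import *
go([.39,-.1,.24],35); go([.45,.331,.17],47)"
```

```text
shift [12.338, -14.633, -0.36] turn [-0.012, -0.002, -1.175] rows 7.7
shift [21.951, -29.139, 2.466] turn [-0.011, -0.004, -2.675] rows 14.6
```

Request:
jog_arm(
  targets=[
    [[12.3,-14.6,-0.4],[0,0,-1.2],100],
    [[12.3,-14.6,-0.4],[0,0,-1.2],100],
    [[12.3,-14.6,-0.4],[0,0,-1.2],100],
    [[12.3,-14.6,-0.4],[0,0,-1.2],100],
    [[12.3,-14.6,-0.4],[0,0,-1.2],100],
    [[12.3,-14.6,-0.4],[0,0,-1.2],100],
    [[12.3,-14.6,-0.4],[0,0,-1.2],100],
    [[12.3,-14.6,-0.4],[0,0,-1.2],100],
  ],
)

```text
time: 1.15
tool_pos: [0.3897, -0.0992, 0.2412]
tool_rot: [0.0, 0.953, 0.303, 0.0]
contact_force: [0.4, -0.1, 0.3]
gripper_width: 0.998
grasp_force: 0.0
```

```bash
python3 -c "
from h import *
go([.45,.331,.17],47)"
```

```text
shift [11.913, -12.648, 2.852] turn [0.003, -0.004, -1.461] rows 7.0
```

Request:
jog_arm(
  targets=[
    [[11.9,-12.65,2.85],[0,0,-1.46],100],
    [[11.9,-12.65,2.85],[0,0,-1.46],100],
    [[11.9,-12.65,2.85],[0,0,-1.46],100],
    [[11.9,-12.65,2.85],[0,0,-1.46],100],
    [[11.9,-12.65,2.85],[0,0,-1.46],100],
    [[11.9,-12.65,2.85],[0,0,-1.46],100],
    [[11.9,-12.65,2.85],[0,0,-1.46],100],
    [[11.9,-12.65,2.85],[0,0,-1.46],100],
  ],
)

```text
time: 2.15
tool_pos: [0.4493, 0.3311, 0.1678]
tool_rot: [-0.0, 0.917, 0.4, -0.002]
contact_force: [-0.3, -0.6, -0.8]
gripper_width: 1.002
grasp_force: 0.0
```

```bash
cat >> h.py <<'E'
def shoot(name):
    s=state(); p,D=grab_frame("wrist"); cv2.imwrite(f"pics/{name}.png",p[:,:,::-1]); np.save(f"pics/{name}.npy",D); np.save(f"pics/{name}_s.npy",s,allow_pickle=True)
    print(s["tool_pos"],yaw(s),s["contact_force"])
def load(name):
    s=np.load(f"pics/{name}_s.npy",allow_pickle=True).item(); return s,cam("wrist",s),cv2.imread(f"pics/{name}.png"),np.load(f"pics/{name}.npy")
E
python3 -c "
from h import *
shoot('wL')"
```

```text
[0.4492583  0.33106876 0.16783901] 47.14728401589752 [-0.28696037 -0.64710106 -0.75715103]
```

View pics/wL.png

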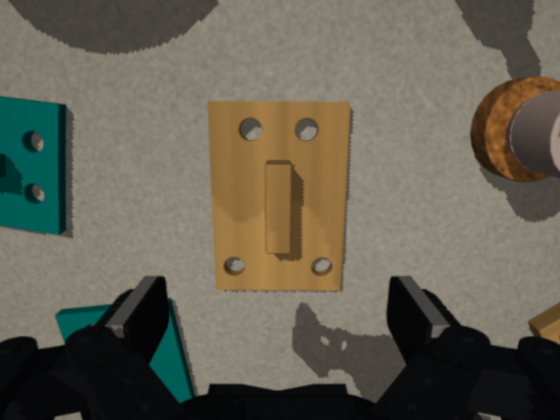

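The wrist view shows the board with its holes at (250.5,129), (307,129.5), (235,265.5) and (321.5,265.5). The bar's top face is around x 265–291, y 163–252.

```bash
python3 - <<'E'
from h import *
np.set_printoptions(precision=4,suppress=True)
s,C,p,D=load('wL')
print(fit(onz(C,[(250.5,129),(307,129.5),(235,265.5),(321.5,265.5)],.012)))
print(bydepth(C,[(278,175),(278,210),(278,245),(278,140),(240,200),(330,200)],D))
# second view: scene, bar-top corners by depth mask
Cs=cam("scene"); Ds=np.load("pics/scene0.npy")
ys,xs=np.mgrid[212:248,350:392]; px=np.c_[xs.ravel(),ys.ravel()].astype(float)
o,r=rays(Cs,px); P=o+r*Ds[212:248,350:392].ravel()[:,None]; m=(P[:,2]>.032)&(P[:,2]<.06)
print("scene bar top",P[m].mean(0),m.sum())
ys,xs=np.mgrid[100:300,200:360]; px=np.c_[xs.ravel(),ys.ravel()].astype(float)
o,r=rays(C,px); P=o+r*D[100:300,200:360].ravel()[:,None]; m=(P[:,2]>.032)&(P[:,2]<.06)
Q=P[m]; print("wrist bar top",np.median(Q,0),cv2.minAreaRect((Q[:,:2]*1000).astype(np.float32)))
go([.450,.331,.04],47)
E
```

```text
(array([ 0.4487,  0.3281, 46.9627]), array([[-0.276 , -0.2279],
       [-0.3725, -0.4988],
       [ 0.6885, -0.1271],
       [-0.04  ,  0.8538]]))
[[0.4661 0.3476 0.0396]
 [0.4481 0.3281 0.0394]
 [0.4291 0.3077 0.0395]
 [0.4818 0.3644 0.0114]
 [0.4259 0.3501 0.0116]
 [0.4801 0.2998 0.0116]]
scene bar top [0.4526 0.3299 0.0392] 147
wrist bar top [0.4494 0.3297 0.0395] ((448.0014953613281, 328.00921630859375), (69.9294204711914, 19.685596466064453), 46.57004928588867)
shift [0.065, -0.018, 5.139] turn [-0.006, 0.02, 0.007] rows 2.1
```

```bash
python3 -c "
from h import *
go([.4485,.3285,.016],46.9)"
```

```text
shift [-0.047, 0.007, 6.1] turn [-0.006, 0.02, 0.019] rows 2.4
```

Request:
jog_arm(
  targets=[
    [[-0.05,0,4.0],[0,0.02,0.02],100],
    [[-0.05,0,4.0],[0,0.02,0.02],100],
    [[-0.05,0,5.4],[0,0.02,0.02],100],
    [[-0.05,0,6.1],[0,0.02,0.02],100],
    [[-0.05,0,6.1],[0,0.02,0.02],100],
  ],
)

```text
time: 2.82
tool_pos: [0.4491, 0.3263, 0.0168]
tool_rot: [-0.0, 0.918, 0.396, 0.0]
contact_force: [0.1, 1.0, 1.5]
gripper_width: 1.002
grasp_force: 0.0
```

Request:
jog_arm(
  targets=[
    [[0,0,0],[0,0,0],0],
    [[0,0,0],[0,0,0],0],
    [[0,0,0],[0,0,0],0],
    [[0,0,0],[0,0,0],0],
    [[0,0,0],[0,0,0],0],
    [[0,0,0],[0,0,0],0],
    [[0,0,0],[0,0,0],0],
  ],
)

```text
time: 3.7
tool_pos: [0.4502, 0.3279, 0.0185]
tool_rot: [-0.001, 0.918, 0.397, 0.002]
contact_force: [-0.9, 0.6, 6.0]
gripper_width: 0.217
grasp_force: 61.9
```

```bash
python3 -c "
from h import *
print(state()['tool_pos'],yaw(state()))
go([.65,.19,.33],-9.5)"
```

```text
[0.45023718 0.32787266 0.01854619] 46.72220381514543
shift [1.516, 9.602, -12.449] turn [-0.013, -0.029, 7.028] rows 6.3
```

Request:
jog_arm(
  targets=[
    [[0,0,-1.5],[0,0,0],0],
    [[0,0,-3.5],[0,0,0],0],
    [[1.5,9.6,-12.4],[0,0,7.03],0],
    [[1.5,9.6,-12.4],[0,0,7.03],0],
    [[1.5,9.6,-12.4],[0,0,7.03],0],
    [[1.5,9.6,-12.4],[0,0,7.03],0],
    [[1.5,9.6,-12.4],[0,0,7.03],0],
    [[1.5,9.6,-12.4],[0,0,7.03],0],
  ],
)

```text
time: 4.7
tool_pos: [0.6518, 0.1877, 0.3301]
tool_rot: [-0.001, 0.996, -0.085, 0.003]
contact_force: [0.0, -0.3, -1.9]
gripper_width: 0.217
grasp_force: 61.0
```

Request:
jog_arm(
  targets=[
    [[0,0,0],[0,0,0],0],
    [[0,0,0],[0,0,0],0],
    [[0,0,0],[0,0,0],0],
  ],
)

```text
time: 5.08
tool_pos: [0.6479, 0.1904, 0.3254]
tool_rot: [-0.001, 0.997, -0.082, -0.001]
contact_force: [-0.4, -0.2, -2.8]
gripper_width: 0.218
grasp_force: 60.9
```

```bash
python3 - <<'E'
from h import *
np.set_printoptions(precision=4,suppress=True)
shoot('wS'); print(state()['gripper_width'])
s,C,p,D=load('wS')
def pins(C,D,zlo=.100,zhi=.122,c=np.array([.62,.005])):
    ys,xs=np.mgrid[0:420,0:560]; px=np.c_[xs.ravel(),ys.ravel()].astype(float)
    o,r=rays(C,px); P=o+r*D.ravel()[:,None]
    m=(P[:,2]>zlo)&(P[:,2]<zhi)&(np.hypot(*(P[:,:2]-c).T)<.085)
    img=m.reshape(420,560).astype(np.uint8); n,l,st,ce=cv2.connectedComponentsWithStats(img)
    return [(ce[i].round(1),st[i][4],P[l.ravel()==i].mean(0),P[l.ravel()==i][:,2].max()) for i in range(1,n) if st[i][4]>4]
for q in pins(C,D): print(q)
print('scene')
for q in pins(cam('scene'),np.load('pics/scene0.npy')): print(q)
print('side')
for q in pins(cam('side'),np.load('pics/side0.npy')): print(q)
E
```

```text
[0.6479 0.1904 0.3254] -9.406345893476475 [-0.4474 -0.167  -2.7839]
0.22176387600858097
(array([455.1, 124. ]), np.int32(104), array([0.6787, 0.0143, 0.1105]), np.float64(0.11889338199824906))
(array([499.1, 124.9]), np.int32(115), array([ 0.6715, -0.029 ,  0.1105]), np.float64(0.11840387219333998))
(array([497., 238.]), np.int32(105), array([ 0.5558, -0.0262,  0.11  ]), np.float64(0.11840683239240868))
(array([426.8, 238.8]), np.int32(91), array([0.5679, 0.0484, 0.1106]), np.float64(0.11960198892714602))
scene
(array([247.2, 207.1]), np.int32(11), array([ 0.5567, -0.0252,  0.1106]), np.float64(0.11974027858516112))
(array([269.5, 218.3]), np.int32(11), array([0.5692, 0.0502, 0.1098]), np.float64(0.11754406268944828))
(array([228.6, 239. ]), np.int32(13), array([ 0.6727, -0.0283,  0.1091]), np.float64(0.11871435910219208))
(array([241.9, 246.1]), np.int32(14), array([0.68  , 0.0154, 0.1091]), np.float64(0.11712061603834334))
side
(array([228.9, 170.1]), np.int32(12), array([ 0.6685, -0.0289,  0.1088]), np.float64(0.11774407713137847))
(array([265.5, 173.5]), np.int32(10), array([ 0.5511, -0.0246,  0.1116]), np.float64(0.11914023863367873))
(array([223.6, 179.9]), np.int32(10), array([0.6757, 0.0154, 0.1103]), np.float64(0.11954235000550517))
(array([257.9, 191.9]), np.int32(11), array([0.5632, 0.0494, 0.1077]), np.float64(0.11861695783396697))
```

```bash
python3 - <<'E'
from h import *
np.set_printoptions(precision=4,suppress=True)
s,C,p,D=load('wS')
for n,C,P in (("wrist",C,[[.6787,.0143],[.6715,-.029],[.5679,.0484],[.5558,-.0262]]),("scene",cam('scene'),[[.68,.0154],[.6727,-.0283],[.5692,.0502],[.5567,-.0252]]),("side",cam('side'),[[.6757,.0154],[.6685,-.0289],[.5632,.0494],[.5511,-.0246]])):
    f,r=fit(P); o=-C[2].T@C[3]; d=o[:2]-f[:2]; d/=np.linalg.norm(d)
    print(n,f,'corr',f[:2]-.0024*d,'cam',o,abs(r).max())
# fit from pixel tips in wrist (component top -> ray on z=.110 of centroid)
s,C,p,D=load('wS'); print(fit(onz(C,[(455.1,124),(499.1,124.9),(426.8,238.8),(497,238)],.1105))[0])
# board held: plane points + hole location via depth
ys,xs=np.mgrid[0:420,0:560]; px=np.c_[xs.ravel(),ys.ravel()].astype(float)
o,r=rays(C,px); P=o+r*D.ravel()[:,None]; T=(P-s['tool_pos'])
m=(abs(T[:,2]+.01)<.015)&(D.ravel()>.05); Q=T[m]; print(m.sum(),np.median(Q,0))
cv2.imwrite('pics/wSm.png',(m.reshape(420,560)*255).astype(np.uint8))
E
```

```text
wrist [ 0.6185  0.0019 -9.2569] corr [ 0.6173 -0.0002] cam [0.7174 0.1785 0.4674] 0.6823908196166295
scene [ 0.6197  0.003  -9.4742] corr [0.6176 0.0017] cam [1.1199 0.3183 1.002 ] 0.5375661993821668
side [ 0.6146  0.0028 -9.4172] corr [0.6153 0.0005] cam [0.393  0.7969 0.9921] 0.5728332262788828
[ 0.6185  0.0019 -9.2697]
49163 [ 0.0404 -0.0085 -0.0072]
```

View pics/wS.png

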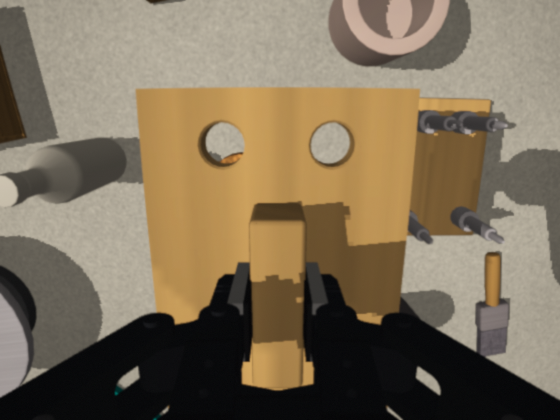

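```bash
cat >> h.py <<'E'
def held(name,hol):
    """board-in-hand: plane of board top from depth and pose in tool frame from the front two hole centres"""
    s,C,p,D=load(name); q=s["tool_rot"]; m=R.from_quat(np.r_[q[1:],q[0]]).as_matrix()
    px=np.array([(x,y) for x in range(165,395,3) for y in range(95,300,3) if not(190<x<365 and 110<y<175) and not(x>215 and y>195 and x<345)],float)
    px=px[(px[:,1]<200)|(px[:,0]<200)]
    o,r=rays(C,px); P=o+r*np.array([D[int(b),int(a)] for a,b in px])[:,None]; t=(P-s["tool_pos"])@m
    A=np.c_[t[:,:2],np.ones(len(t))]; k=np.linalg.lstsq(A,t[:,2],rcond=None)[0]; e=abs(A@k-t[:,2]); g=e<.003; k=np.linalg.lstsq(A[g],t[g,2],rcond=None)[0]
    o,r=rays(C,hol); o=(o-s["tool_pos"])@m; r=r@m
    H=[o+v*((k[2]+k[0]*o[0]+k[1]*o[1]-o[2])/(v[2]-k[0]*v[0]-k[1]*v[1])) for v in r]; H=np.array(H)
    print("plane (tool) tilt",k[:2],"top z",k[2],g.mean()); print("holes tool mm",H*1e3)
    d=H[0]-H[1]; yw=np.degrees(np.arctan2(d[0],-d[1])); n=np.array([-d[1],d[0]])/np.hypot(*d[:2])
    c=H[:,:2].mean(0)-.058*np.array([-d[1],d[0]])/np.hypot(*d[:2])
    print("spacing",np.hypot(*d[:2])*1e3,"board yaw in tool(deg, about tool z)",yw,"centre in tool mm",c*1e3)
E
python3 -c "
from h import *
np.set_printoptions(precision=4,suppress=True)
held('wS',[(221.5,143.5),(331.5,143.5)])"
```

```text
plane (tool) tilt [ 0.0038 -0.0008] top z 0.007014038064997804 0.997828447339848
holes tool mm [[ 57.671  -21.7944   7.2495]
 [ 57.6387  21.7326   7.2147]]
spacing 43.526968597622485 board yaw in tool(deg, about tool z) 0.042490142337011635 centre in tool mm [-0.3451 -0.0739]
```

The wrist image shows the held board level, with front holes at (221.5,143.5) and (331.5,143.5) and its centre on the TCP. The stand's pins are at right, x 427–500. The stand estimate is (0.617, 0.000), yaw −9.35°.

```bash
python3 -c "
from h import *
go([.617,.0005,.155],-9.35)"
```

```text
shift [0.021, 7.705, 6.824] turn [-0.011, 0.009, -0.009] rows 4.1
```

Request:
jog_arm(
  targets=[
    [[0,7.7,5.0],[0,0,0],0],
    [[0,7.7,5.0],[0,0,0],0],
    [[0,7.7,5.0],[0,0,0],0],
    [[0,7.7,5.0],[0,0,0],0],
    [[0,7.7,6.8],[0,0,0],0],
    [[0,7.7,6.8],[0,0,0],0],
    [[0,7.7,6.8],[0,0,0],0],
  ],
)

```text
time: 6.0
tool_pos: [0.6184, 0.0007, 0.1586]
tool_rot: [-0.001, 0.997, -0.082, 0.002]
contact_force: [1.0, -0.0, -0.8]
gripper_width: 0.218
grasp_force: 60.8
```

```bash
python3 -c "
from h import *
shoot('wA')
go([.617,.0005,.125],-9.35)"
```

```text
[0.6184448  0.0006695  0.15855413] -9.451694408606137 [ 1.00754028 -0.01190513 -0.79828547]
shift [-0.092, 0.022, 1.385] turn [-0.018, -0.036, -0.012] rows 0.6
```

Request:
jog_arm(
  targets=[
    [[-0.05,0,0.7],[0,0,0],0],
    [[-0.05,0,1.35],[0,0,0],0],
    [[-0.05,0,1.35],[0,0,0],0],
  ],
)

```text
time: 6.42
tool_pos: [0.615, 0.0007, 0.1206]
tool_rot: [-0.001, 0.997, -0.083, -0.002]
contact_force: [0.6, -0.2, -2.1]
gripper_width: 0.221
grasp_force: 60.8
```

```bash
python3 -c "
from h import *
shoot('wB')
p=cv2.imread('pics/wB.png')[100:190,180:380]; cv2.imwrite('pics/wBc.png',cv2.resize(p,None,fx=4,fy=4,interpolation=cv2.INTER_CUBIC))"
```

```text
[0.61499157 0.00067194 0.12058077] -9.505598785295385 [ 0.57123937 -0.15741505 -2.13887874]
```

View pics/wBc.png

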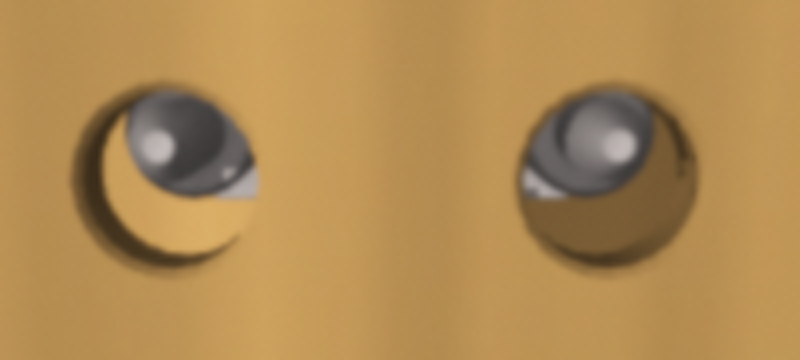

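The crop shows both front pin tips inside the holes, with no contact. Tips are at crop (157,147) and (619,147), and hole centres at (165.5,177) and (607.5,177.5). The pins sit forward of centre.

```bash
python3 - <<'E'
from h import *
np.set_printoptions(precision=2,suppress=True)
s,C,p,D=load('wB'); q=s["tool_rot"]; m=R.from_quat(np.r_[q[1:],q[0]]).as_matrix()
held('wB',[(221.4,144.25),(331.9,144.4)])
for z in (.116,.118,.120):
    t=(onz(C,[(219.25,136.75),(334.75,136.75)],z)-s['tool_pos'])@m; print(t*1e3)
print(bydepth(C,[(219.25,136.75),(334.75,136.75)],D))
E
```

```text
plane (tool) tilt [ 0. -0.] top z 0.006984805338554535 0.98914223669924
holes tool mm [[ 57.38 -21.84   7.22]
 [ 57.29  21.9    7.16]]
spacing 43.73770541131967 board yaw in tool(deg, about tool z) 0.11582561633233565 centre in tool mm [-0.66 -0.09]
[[ 60.5  -22.16   4.42]
 [ 60.47  22.49   4.33]]
[[ 60.63 -21.85   2.42]
 [ 60.6   22.18   2.33]]
[[ 60.76 -21.55   0.42]
 [ 60.74  21.88   0.33]]
[[ 0.68  0.01  0.12]
 [ 0.67 -0.03  0.12]]
```

Request:
jog_arm(
  targets=[
    [[0.13,0,0],[0,0,0],0],
    [[0.13,0,0],[0,0,0],0],
    [[0.13,0,0.25],[0,0,0],0],
    [[0.13,0,0.5],[0,0,0],0],
    [[0.13,0,0.5],[0,0,0],0],
  ],
)

```text
time: 7.1
tool_pos: [0.6192, -0.0001, 0.1097]
tool_rot: [-0.001, 0.997, -0.083, -0.0]
contact_force: [0.4, -0.1, -2.8]
gripper_width: 0.219
grasp_force: 60.9
```

```bash
python3 -c "
from h import *
shoot('wC')
go([.6176,.0003,.066],-9.4)"
```

```text
[ 6.19166190e-01 -1.44362296e-04  1.09687777e-01] -9.524851360442327 [ 0.35618513 -0.05216076 -2.79365567]
shift [-0.079, -0.001, 1.768] turn [-0.017, -0.002, -0.015] rows 0.7
```

Request:
jog_arm(
  targets=[
    [[0,0,0.4],[0,0,0],0],
    [[0,0,0.8],[0,0,0],0],
    [[0,0,1.2],[0,0,0],0],
    [[0,0,1.5],[0,0,0],0],
    [[0,0,1.65],[0,0,0],0],
    [[0,0,1.65],[0,0,0],0],
  ],
)

```text
time: 7.9
tool_pos: [0.62, -0.0001, 0.0694]
tool_rot: [-0.001, 0.997, -0.083, 0.001]
contact_force: [-0.4, -0.2, -2.6]
gripper_width: 0.216
grasp_force: 60.8
```

Request:
jog_arm(
  targets=[
    [[0,0,0.1],[0,0,0],0],
    [[0,0,0.18],[0,0,0],0],
    [[0,0,0.18],[0,0,0],0],
    [[0,0,0.18],[0,0,0],0],
  ],
)

```text
time: 8.4
tool_pos: [0.62, -0.0001, 0.0651]
tool_rot: [-0.001, 0.997, -0.083, 0.001]
contact_force: [-0.6, 0.8, -2.8]
gripper_width: 0.221
grasp_force: 60.8
```

Request:
jog_arm(
  targets=[
    [[0,0,0.06],[0,0,0],0],
    [[0,0,0.1],[0,0,0],0],
    [[0,0,0.1],[0,0,0],0],
  ],
)

```text
time: 8.78
tool_pos: [0.62, -0.0, 0.0636]
tool_rot: [-0.001, 0.997, -0.083, 0.001]
contact_force: [-5.6, 2.1, 4.1]
gripper_width: 0.221
grasp_force: 61.8
```

Request:
jog_arm(
  targets=[
    [[0,0,0],[0,0,0],60],
    [[0,0,0],[0,0,0],60],
    [[0,0,0],[0,0,0],60],
    [[0,0,0],[0,0,0],60],
    [[0,0,-1],[0,0,0],60],
    [[0,0,-3],[0,0,0],60],
    [[0,0,-4.5],[0,0,0],60],
    [[0,0,-4.5],[0,0,0],60],
  ],
)

```text
time: 9.78
tool_pos: [0.6225, -0.0007, 0.1802]
tool_rot: [-0.001, 0.997, -0.083, 0.005]
contact_force: [-0.3, 0.9, -0.4]
gripper_width: 0.598
grasp_force: 0.0
```

```bash
python3 - <<'E'
from h import *
np.set_printoptions(precision=4,suppress=True)
shoot('wD')
s,C,p,D=load('wD')
ys,xs=np.mgrid[0:420,0:560]; px=np.c_[xs.ravel(),ys.ravel()].astype(float)
o,r=rays(C,px); P=o+r*D.ravel()[:,None]
h=np.hypot(P[:,0]-.6176,P[:,1]-.0003)<.1
m=h&(P[:,2]>.045)&(P[:,2]<.068); Q=P[m]; A=np.c_[Q[:,:2]-[.6176,.0003],np.ones(len(Q))]
print('board top plane',np.linalg.lstsq(A,Q[:,2],rcond=None)[0],np.percentile(Q[:,2],[5,50,95]))
m=h&(P[:,2]>.078)&(P[:,2]<.092); print('bar',np.median(P[m],0))
go([.47,-.281,.26],51.3)
E
```

```text
[ 0.6225 -0.0007  0.1802] -9.521756417892732 [-0.2762  0.9219 -0.436 ]
board top plane [-0.0011 -0.0006  0.0566] [0.0554 0.0566 0.0578]
bar [ 0.6185 -0.0007  0.0845]
shift [-4.084, 12.057, -3.359] turn [0.005, -0.046, -7.602] rows 5.7
```

Depth shows the lower board home: top plane at 56.6 mm, against 57 mm expected, and level. Next is the top board.

Request:
jog_arm(
  targets=[
    [[-4.1,12.05,-0.6],[0,0,-7.6],100],
    [[-4.1,12.05,-0.6],[0,0,-7.6],100],
    [[-4.1,12.05,-0.6],[0,0,-7.6],100],
    [[-4.1,12.05,-0.6],[0,0,-7.6],100],
    [[-4.1,12.05,-0.6],[0,0,-7.6],100],
    [[-4.1,12.05,-0.6],[0,0,-7.6],100],
    [[-4.1,12.05,0],[0,0,-7.6],100],
    [[-4.1,12.05,0],[0,0,-7.6],100],
  ],
)

```text
time: 10.82
tool_pos: [0.4676, -0.2787, 0.1707]
tool_rot: [-0.003, 0.902, 0.432, 0.0]
contact_force: [-0.2, 1.2, -0.8]
gripper_width: 1.003
grasp_force: 0.0
```

```bash
python3 - <<'E'
from h import *
np.set_printoptions(precision=4,suppress=True)
shoot('wT')
s,C,p,D=load('wT')
ys,xs=np.mgrid[0:420,0:560]; px=np.c_[xs.ravel(),ys.ravel()].astype(float)
o,r=rays(C,px); P=o+r*D.ravel()[:,None]
h=np.hypot(P[:,0]-.47,P[:,1]+.281)<.1
for lo,hi in ((.032,.048),(.008,.048)):
    Q=P[h&(P[:,2]>lo)&(P[:,2]<hi)]; print(np.median(Q,0),cv2.minAreaRect((Q[:,:2]*1000).astype(np.float32)))
E
```

```text
[ 0.4676 -0.2787  0.1707] 51.186068029040676 [-0.1836  1.1696 -0.7719]
[ 0.4686 -0.2843  0.0395] ((467.939697265625, -285.2080078125), (58.652252197265625, 58.184547424316406), 51.27487564086914)
[ 0.4721 -0.2789  0.0118] ((467.44781494140625, -285.7749938964844), (160.48001098632812, 110.66617584228516), 51.298736572265625)
```

View pics/wT.png

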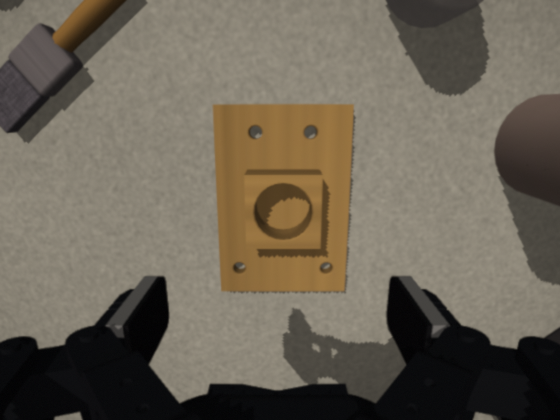

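The wrist view shows the top board with its close pair at (255,132) and (310,132), the wide pair at (239,267) and (326,267), and the seat at (283,211). Centre is (0.4677, −0.2855), yaw 51.3°.

```bash
python3 -c "
from h import *
go([.4677,-.2855,.016],51.28)"
```

```text
shift [-0.242, 0.175, 6.232] turn [-0.03, -0.023, -0.004] rows 2.5
```

Request:
jog_arm(
  targets=[
    [[-0.24,0.17,3.0],[0,0,0],100],
    [[-0.24,0.17,3.0],[0,0,0],100],
    [[-0.24,0.17,4.5],[0,0,0],100],
    [[-0.24,0.17,5.8],[0,0,0],100],
    [[-0.24,0.17,6.2],[0,0,0],100],
    [[-0.24,0.17,6.2],[0,0,0],100],
  ],
)

```text
time: 11.62
tool_pos: [0.4693, -0.2873, 0.0198]
tool_rot: [-0.001, 0.901, 0.433, 0.001]
contact_force: [-0.7, -0.1, -0.5]
gripper_width: 1.002
grasp_force: 0.0
```

Request:
jog_arm(
  targets=[
    [[0,0,0],[0,0,0],0],
    [[0,0,0],[0,0,0],0],
    [[0,0,0],[0,0,0],0],
    [[0,0,0],[0,0,0],0],
    [[0,0,0],[0,0,0],0],
  ],
)

```text
time: 12.25
tool_pos: [0.4702, -0.2885, 0.0216]
tool_rot: [0.001, 0.902, 0.433, 0.002]
contact_force: [0.2, 0.5, 5.6]
gripper_width: 0.661
grasp_force: 67.1
```

```bash
python3 -c "
from h import *
s=state();print(s['tool_pos'],yaw(s))
go([.62,-.0001,.20],-9.5)"
```

```text
[ 0.47017545 -0.28853513  0.02157594] 51.27478722744658
shift [12.771, -2.517, -7.108] turn [0.012, -0.033, 7.597] rows 5.9
```

Request:
jog_arm(
  targets=[
    [[0,0,-1.5],[0,0,0],0],
    [[0,0,-3.5],[0,0,0],0],
    [[0,0,-5.5],[0,0,0],0],
    [[12.8,-2.5,-7.0],[0,0,7.6],0],
    [[12.8,-2.5,-7.0],[0,0,7.6],0],
    [[12.8,-2.5,-7.0],[0,0,7.6],0],
    [[12.8,-2.5,-7.0],[0,0,7.6],0],
    [[12.8,-2.5,-7.0],[0,0,7.6],0],
  ],
)

```text
time: 13.25
tool_pos: [0.6024, -0.0321, 0.1905]
tool_rot: [-0.001, 1.0, 0.011, 0.001]
contact_force: [1.4, -1.1, -2.1]
gripper_width: 0.664
grasp_force: 66.1
```

```bash
python3 -c "
from h import *
s=state();print(s['tool_pos'],yaw(s))
go([.62,-.0001,.17],-9.5)"
```

```text
[ 0.60236657 -0.03214171  0.19046154] 1.2436114799971665
shift [0.732, -1.265, 0.822] turn [-0.014, -0.01, 1.343] rows 1.0
```

Request:
jog_arm(
  targets=[
    [[0.7,-1.25,0],[0,0,1.34],0],
    [[0.7,-1.25,0.8],[0,0,1.34],0],
    [[0.7,-1.25,0.8],[0,0,1.34],0],
    [[0.7,-1.25,0.8],[0,0,1.34],0],
  ],
)

```text
time: 13.75
tool_pos: [0.6181, -0.0031, 0.1701]
tool_rot: [-0.001, 0.997, -0.08, 0.0]
contact_force: [-0.2, 0.1, -1.7]
gripper_width: 0.656
grasp_force: 66.1
```

```bash
python3 -c "
from h import *
shoot('wE')
go([.62,-.0001,.145],-9.5)
p=cv2.imread('pics/wE.png')[100:190,180:380]; cv2.imwrite('pics/wEc.png',cv2.resize(p,None,fx=4,fy=4,interpolation=cv2.INTER_CUBIC))"
```

```text
[ 0.61805266 -0.00308459  0.17008103] -9.1749879418562 [-0.17481582  0.05210042 -1.74405426]
shift [0.039, -0.128, 1.031] turn [-0.015, -0.01, 0.039] rows 0.4
```

View pics/wEc.png

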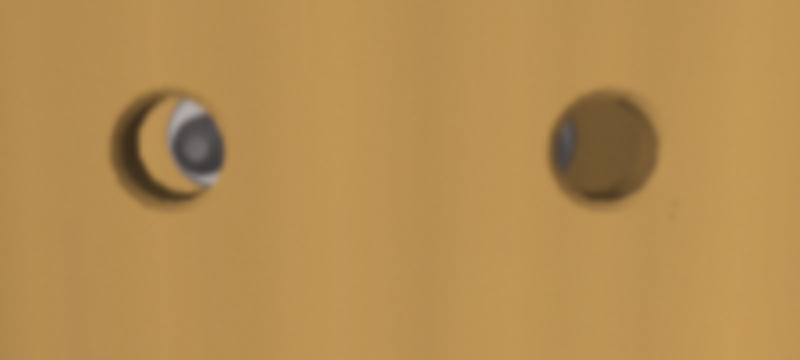

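The left pin tip shows at crop (194,148) in the hole centred at (167.5,149.5). The right hole is centred at (603.5,149), with its pin just visible at (565,143).

```bash
python3 - <<'E'
from h import *
np.set_printoptions(precision=2,suppress=True)
s,C,p,D=load('wE'); q=s["tool_rot"]; m=R.from_quat(np.r_[q[1:],q[0]]).as_matrix()
held('wE',[(221.9,137.4),(330.9,137.25)])
for z in (.116,.118,.120):
    t=(onz(C,[(228.5,137),(321,136)],z)-s['tool_pos'])@m; print(t*1e3)
print(bydepth(C,[(228.5,137)],D)*1e3)
E
```

```text
plane (tool) tilt [0.02 0.  ] top z 0.008486426635089772 0.46471226927252984
holes tool mm [[ 59.88 -21.92   9.82]
 [ 59.89  21.81  10.03]]
spacing 43.73212933894924 board yaw in tool(deg, about tool z) -0.01291689960785547 centre in tool mm [ 1.88 -0.04]
[[ 57.05 -24.93  54.14]
 [ 57.52  22.92  54.04]]
[[ 57.18 -24.67  52.14]
 [ 57.65  22.69  52.05]]
[[ 57.32 -24.42  50.14]
 [ 57.78  22.45  50.05]]
[[678.47  12.25 118.04]]
```

Request:
jog_arm(
  targets=[
    [[-0.1,-0.11,0],[0,0,0.04],0],
    [[-0.1,-0.11,0.5],[0,0,0.04],0],
    [[-0.1,-0.11,0.9],[0,0,0.04],0],
    [[-0.1,-0.11,0.9],[0,0,0.04],0],
    [[-0.1,-0.11,0.9],[0,0,0.04],0],
  ],
)

```text
time: 14.42
tool_pos: [0.6168, 0.0011, 0.1481]
tool_rot: [-0.001, 0.997, -0.082, 0.001]
contact_force: [0.8, 0.8, -1.8]
gripper_width: 0.66
grasp_force: 66.1
```

```bash
python3 - <<'E'
from h import *
np.set_printoptions(precision=4,suppress=True)
shoot('wF')
s,C,p,D=load('wF'); q=s["tool_rot"]; m=R.from_quat(np.r_[q[1:],q[0]]).as_matrix()
ys,xs=np.mgrid[95:185,160:400]; px=np.c_[xs.ravel(),ys.ravel()].astype(float)
o,r=rays(C,px); t=(o+r*D[95:185,160:400].ravel()[:,None]-s['tool_pos'])@m
g=abs(t[:,2]-.01)<.008; A=np.c_[t[:,:2],np.ones(len(t))]; k=np.linalg.lstsq(A[g],t[g,2],rcond=None)[0]
g=abs(A@k-t[:,2])<.002; k=np.linalg.lstsq(A[g],t[g,2],rcond=None)[0]; print('plane',k,g.mean())
p=p[100:190,180:380]; cv2.imwrite('pics/wFc.png',cv2.resize(p,None,fx=4,fy=4,interpolation=cv2.INTER_CUBIC))
E
```

```text
[0.6168 0.0011 0.1481] -9.445206014475467 [ 0.8352  0.7619 -1.81  ]
plane [0.0023 0.0007 0.0101] 0.9469444444444445
```

View pics/wFc.png

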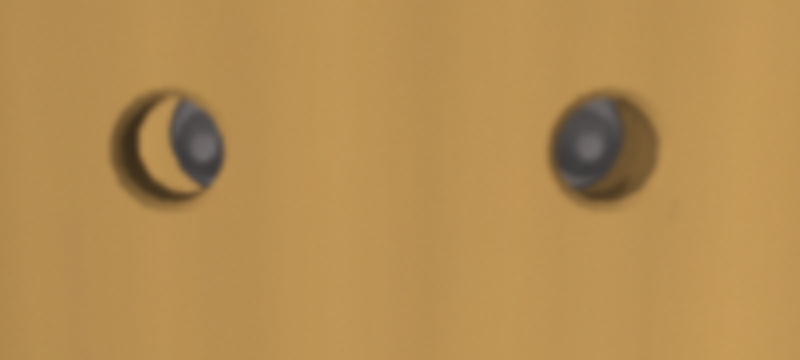

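Both pin tips are now visible, at crop (203,147) and (589,147). The hole centres are unchanged at (167.5,149.5) and (603.5,149).

```bash
python3 - <<'E'
from h import *
np.set_printoptions(precision=2,suppress=True)
s,C,p,D=load('wF'); q=s["tool_rot"]; m=R.from_quat(np.r_[q[1:],q[0]]).as_matrix()
H=(onz(C,[(221.9,137.4),(330.9,137.25)],s['tool_pos'][2]-.0101)-s['tool_pos'])@m*1e3
print(H)
for z in (.115,.118,.121):
    t=(onz(C,[(230.75,136.75),(327.25,136.75)],z)-s['tool_pos'])@m*1e3; print(t, 'move mm',(t-H).mean(0), 'turn deg',np.degrees((-(t-H)[0,0]+(t-H)[1,0])/44*-1))
print(bydepth(C,[(230.75,136.75),(327.25,136.75)],D)*1e3)
E
```

```text
[[ 59.85 -21.98  10.23]
 [ 59.88  21.82  10.13]]
[[ 58.56 -21.21  33.19]
 [ 58.55  23.39  33.08]] move mm [-1.31  1.17 22.96] turn deg 0.06543340998594865
[[ 58.76 -20.84  30.19]
 [ 58.75  22.99  30.09]] move mm [-1.11  1.15 19.96] turn deg 0.06500102808922471
[[ 58.96 -20.47  27.19]
 [ 58.94  22.59  27.09]] move mm [-0.91  1.14 16.96] turn deg 0.0645686461923805
[[678.22  12.08 117.8 ]
 [671.01 -31.2  117.87]]
```

Request:
jog_arm(
  targets=[
    [[-0.045,0.045,0],[0,0,0],0],
    [[-0.045,0.045,0.2],[0,0,0],0],
    [[-0.045,0.045,0.4],[0,0,0],0],
    [[-0.045,0.045,0.55],[0,0,0],0],
    [[-0.045,0.045,0.55],[0,0,0],0],
  ],
)

```text
time: 15.1
tool_pos: [0.6151, 0.0002, 0.1337]
tool_rot: [-0.001, 0.997, -0.082, 0.0]
contact_force: [-0.0, -0.1, -2.3]
gripper_width: 0.661
grasp_force: 66.1
```

```bash
python3 - <<'E'
from h import *
shoot('wG')
p=load('wG')[2]
a=cv2.resize(p[100:190,180:380],None,fx=4,fy=4,interpolation=cv2.INTER_CUBIC)
cv2.imwrite('pics/wGc.png',a)
E
```

```text
[6.15142210e-01 2.47455986e-04 1.33743358e-01] -9.448266566968687 [-0.017786   -0.13158447 -2.32523706]
```

Request:
jog_arm(
  targets=[
    [[0,0,0.1],[0,0,0],0],
    [[0,0,0.2],[0,0,0],0],
    [[0,0,0.3],[0,0,0],0],
    [[0,0,0.3],[0,0,0],0],
  ],
)

```text
time: 15.65
tool_pos: [0.6153, 0.0002, 0.1266]
tool_rot: [-0.001, 0.997, -0.082, 0.001]
contact_force: [-0.3, -0.3, -2.5]
gripper_width: 0.66
grasp_force: 66.1
```

Request:
jog_arm(
  targets=[
    [[0,0,0.1],[0,0,0],0],
    [[0,0,0.2],[0,0,0],0],
    [[0,0,0.25],[0,0,0],0],
    [[0,0,0.25],[0,0,0],0],
  ],
)

```text
time: 16.15
tool_pos: [0.6154, 0.0002, 0.1205]
tool_rot: [-0.001, 0.997, -0.082, 0.001]
contact_force: [-0.5, -0.9, -2.2]
gripper_width: 0.66
grasp_force: 66.1
```

Request:
jog_arm(
  targets=[
    [[0,0,0.06],[0,0,0],0],
    [[0,0,0.12],[0,0,0],0],
    [[0,0,0.12],[0,0,0],0],
    [[0,0,0.12],[0,0,0],0],
  ],
)

```text
time: 16.65
tool_pos: [0.6156, 0.0002, 0.1178]
tool_rot: [-0.001, 0.997, -0.082, 0.001]
contact_force: [-0.4, -0.1, -1.6]
gripper_width: 0.664
grasp_force: 66.1
```

Request:
jog_arm(
  targets=[
    [[0,0,0.05],[0,0,0],0],
    [[0,0,0.1],[0,0,0],0],
    [[0,0,0.1],[0,0,0],0],
  ],
)

```text
time: 17.02
tool_pos: [0.6158, 0.0002, 0.1166]
tool_rot: [-0.001, 0.997, -0.082, 0.001]
contact_force: [-3.9, 1.6, 5.6]
gripper_width: 0.665
grasp_force: 67.0
```

Request:
jog_arm(
  targets=[
    [[0,0,0],[0,0,0],100],
    [[0,0,0],[0,0,0],100],
    [[0,0,0],[0,0,0],100],
    [[0,0,0],[0,0,0],100],
    [[0,0,-1],[0,0,0],100],
    [[0,0,-3],[0,0,0],100],
    [[0,0,-5],[0,0,0],100],
    [[0,0,-5],[0,0,0],100],
  ],
)

```text
time: 18.02
tool_pos: [0.6183, -0.0004, 0.2469]
tool_rot: [-0.001, 0.997, -0.082, 0.006]
contact_force: [0.4, -0.2, 0.4]
gripper_width: 0.997
grasp_force: 0.0
```

```bash
cat >> h.py <<'E'
def cloud(C,D):
    ys,xs=np.mgrid[0:420,0:560]; o,r=rays(C,np.c_[xs.ravel(),ys.ravel()]); return o+r*D.ravel()[:,None]
def circ(Q):
    x=np.linalg.lstsq(np.c_[2*Q[:,:2],np.ones(len(Q))],(Q[:,:2]**2).sum(1),rcond=None)[0]; return x[:2],np.sqrt(x[2]+x[0]**2+x[1]**2)
E
python3 - <<'E'
from h import *
np.set_printoptions(precision=4,suppress=True)
shoot('wH')
s,C,p,D=load('wH'); P=cloud(C,D); h=np.hypot(P[:,0]-.617,P[:,1])<.1
Q=P[h&(P[:,2]>.099)&(P[:,2]<.112)]; A=np.c_[Q[:,:2]-[.617,0],np.ones(len(Q))]
print('board top',np.linalg.lstsq(A,Q[:,2],rcond=None)[0],cv2.minAreaRect((Q[:,:2]*1000).astype(np.float32)))
Q=P[h&(P[:,2]>.127)&(P[:,2]<.143)]; print('block',np.median(Q,0),cv2.minAreaRect((Q[:,:2]*1000).astype(np.float32)))
for n in('scene',):
    p,D=grab_frame(n); P=cloud(cam(n),D); h=np.hypot(P[:,0]-.629,P[:,1]-.236)<.06
    Q=P[h&(P[:,2]>.082)&(P[:,2]<.095)]; print(n,'rim',len(Q),circ(Q),np.median(Q,0))
go([.628,.233,.22],-9.4)
E
```

```text
[ 0.6183 -0.0004  0.2469] -9.449887722110317 [ 0.3697 -0.1553  0.3627]
board top [-0.0005 -0.0008  0.1066] ((617.227294921875, -0.389404296875), (110.857177734375, 160.38894653320312), 80.55701446533203)
block [ 0.6192 -0.0006  0.1345] ((617.7067260742188, -0.4703025817871094), (58.2474250793457, 58.75870132446289), 80.3022232055664)
scene rim 103 (array([0.6355, 0.2397]), np.float64(0.027105610241394393)) [0.6354 0.2421 0.0838]
shift [-1.042, -9.276, 0.849] turn [-0.017, -0.02, -0.006] rows 3.7
```

Top board is home: top plane at 106.6 mm, level, centred at (0.6174, −0.0004). Now the mortar.

Request:
jog_arm(
  targets=[
    [[-0.8,-9.4,0],[0,0,0],100],
    [[-0.8,-9.4,0],[0,0,0],100],
    [[-0.8,-9.4,0],[0,0,0],100],
    [[-0.8,-9.4,1.0],[0,0,0],100],
    [[-0.8,-9.4,2.2],[0,0,0],100],
    [[-0.8,-9.4,2.2],[0,0,0],100],
    [[-0.8,-9.4,2.2],[0,0,0],100],
  ],
)

```text
time: 19.0
tool_pos: [0.6342, 0.2346, 0.1854]
tool_rot: [-0.001, 0.997, -0.083, 0.0]
contact_force: [-0.8, -0.3, 1.0]
gripper_width: 1.003
grasp_force: 0.0
```

```bash
cat >> h.py <<'E'
def rim(name,c,z,dz=.006):
    """circle through the outer contour of the top-rim points"""
    s,C,p,D=load(name); P=cloud(C,D); m=(np.hypot(P[:,0]-c[0],P[:,1]-c[1])<.05)&(abs(P[:,2]-z)<dz); Q=P[m]
    ct,rd=cv2.minEnclosingCircle((Q[:,:2]*1e3).astype(np.float32)); A=np.c_[Q[:,:2]-c,np.ones(len(Q))]
    print(name,len(Q),"enclosing",ct,rd,"lsq",circ(Q),"z",np.median(Q[:,2]),"plane",np.linalg.lstsq(A,Q[:,2],rcond=None)[0])
E
python3 - <<'E'
from h import *
np.set_printoptions(precision=4,suppress=True)
shoot('wM'); rim('wM',[.633,.238],.087); rim('wM',[.633,.238],.087,.003)
s,C,p,D=load('wM'); P=cloud(C,D); m=(np.hypot(P[:,0]-.633,P[:,1]-.238)<.055); print(np.percentile(P[m][:,2],[50,80,90,95,99]))
s,C,p,D=load('wH'); P=cloud(C,D); m=(np.hypot(P[:,0]-.617,P[:,1])<.06)&(abs(P[:,2]-.1345)<.003)
img=m.reshape(420,560).astype(np.uint8); cs,hi=cv2.findContours(img,cv2.RETR_CCOMP,cv2.CHAIN_APPROX_NONE)
for c,h in zip(cs,hi[0]):
    if h[3]>=0 and len(c)>40: print('seat',circ(onz(C,c[:,0].astype(float),.1345)))
E
```

```text
[0.6342 0.2346 0.1854] -9.487150304632623 [-0.7902 -0.328   1.0116]
wM 2083 enclosing (634.771484375, 237.1163787841797) 29.925777435302734 lsq (array([0.6351, 0.237 ]), np.float64(0.02676268659290093)) z 0.08329521652671587 plane [-0.001  -0.0017  0.0832]
wM 335 enclosing (634.672119140625, 236.87875366210938) 29.239683151245117 lsq (array([0.6349, 0.2369]), np.float64(0.026703252791310018)) z 0.08426052109956728 plane [-0.0005 -0.0021  0.0844]
[0.2454 0.2663 0.27   0.2728 0.2754]
seat (array([ 0.6184, -0.0006]), np.float64(0.021884774555842063))
```

```bash
python3 -c "
from h import *
go([.6349,.2370,.044],-9.45)"
```

```text
shift [-0.027, -0.08, 5.706] turn [-0.019, -0.018, -0.007] rows 2.3
```

Request:
jog_arm(
  targets=[
    [[-0.02,-0.09,1.0],[0,0,0],100],
    [[-0.02,-0.09,2.5],[0,0,0],100],
    [[-0.02,-0.09,4.0],[0,0,0],100],
    [[-0.02,-0.09,5.2],[0,0,0],100],
    [[-0.02,-0.09,5.7],[0,0,0],100],
    [[-0.02,-0.09,5.7],[0,0,0],100],
  ],
)

```text
time: 19.8
tool_pos: [0.6348, 0.2374, 0.0437]
tool_rot: [-0.001, 0.997, -0.083, 0.001]
contact_force: [-0.6, 0.5, 0.6]
gripper_width: 0.998
grasp_force: 0.0
```

Request:
jog_arm(
  targets=[
    [[0,0,0],[0,0,0],0],
    [[0,0,0],[0,0,0],0],
    [[0,0,0],[0,0,0],0],
    [[0,0,0],[0,0,0],0],
    [[0,0,0],[0,0,0],0],
  ],
)

```text
time: 20.42
tool_pos: [0.636, 0.2377, 0.0461]
tool_rot: [-0.001, 0.997, -0.082, 0.003]
contact_force: [-1.9, -2.1, 6.2]
gripper_width: 0.689
grasp_force: 63.6
```

Request:
jog_arm(
  targets=[
    [[0,0,-0.5],[0,0,0],0],
    [[0,0,-1.5],[0,0,0],0],
    [[0,0,-3.0],[0,0,0],0],
    [[0,0,-5.0],[0,0,0],0],
    [[0,0,-6.5],[0,0,0],0],
    [[0,0,-6.5],[0,0,0],0],
  ],
)

```text
time: 21.18
tool_pos: [0.6362, 0.2382, 0.2107]
tool_rot: [-0.003, 0.997, -0.082, 0.005]
contact_force: [-0.2, 0.4, -2.8]
gripper_width: 0.693
grasp_force: 65.3
```

```bash
python3 - <<'E'
from h import *
np.set_printoptions(precision=4,suppress=True)
shoot('wN'); s,C,p,D=load('wN')
print(s['gripper_width'],s['grasp_force'])
for dz in(.006,.012): rim('wN',s['tool_pos'][:2],s['tool_pos'][2]+.038,dz)
go([.618,-.0005,.205],-9.45)
E
```

```text
[0.6362 0.2382 0.2107] -9.436705417274187 [-0.1855  0.406  -2.8491]
0.6934131610079488 65.28300815043622
wN 9976 enclosing (642.9381713867188, 236.67306518554688) 43.22272491455078 lsq (array([0.6369, 0.2377]), np.float64(0.02779704144312652)) z 0.24771154252293887 plane [ 0.0192 -0.0015  0.2475]
wN 14119 enclosing (643.1537475585938, 236.9942626953125) 49.45606994628906 lsq (array([0.6383, 0.2374]), np.float64(0.02872562775258651)) z 0.24735094866428006 plane [ 0.0727 -0.0121  0.246 ]
shift [0.908, 9.509, 0.052] turn [-0.026, -0.029, 0.001] rows 3.8
```

Request:
jog_arm(
  targets=[
    [[0.9,9.5,0],[0,0,0],0],
    [[0.9,9.5,0],[0,0,0],0],
    [[0.9,9.5,0],[0,0,0],0],
    [[0.9,9.5,0],[0,0,0],0],
    [[0.9,9.5,0],[0,0,0],0],
    [[0.9,9.5,0],[0,0,0],0],
    [[0.9,9.5,0],[0,0,0],0],
  ],
)

```text
time: 22.1
tool_pos: [0.6168, 0.0008, 0.2039]
tool_rot: [-0.001, 0.997, -0.082, -0.0]
contact_force: [-0.0, 1.1, -2.7]
gripper_width: 0.695
grasp_force: 66.1
```

```bash
python3 - <<'E'
from h import *
np.set_printoptions(precision=4,suppress=True)
shoot('wO'); s,C,p,D=load('wO'); P=cloud(C,D)
Q=P[(abs(P[:,2]-.107)<.005)&(np.hypot(P[:,0]-.618,P[:,1])<.11)]; print('board',len(Q),cv2.minAreaRect((Q[:,:2]*1000).astype(np.float32)))
# rim: top-of-mortar contour via depth jump, upper half only (ahead of the fingers)
q=s["tool_rot"]; m=R.from_quat(np.r_[q[1:],q[0]]).as_matrix(); T=(P-s['tool_pos'])@m
k=(abs(T[:,2]+.037)<.004)&(T[:,0]>.012)&(abs(T[:,1])<.04); print('rim front, tool',k.sum(),circ(T[k]),'max x',np.percentile(T[k][:,0],99.5),'y',np.percentile(T[k][:,1],[1,99]))
k2=k; A=np.c_[T[k][:,:2],np.ones(k.sum())]; print(np.linalg.lstsq(A,T[k][:,2],rcond=None)[0])
go([.618,-.0005,.165],-9.45)
p,D=grab_frame('scene'); cv2.imwrite('pics/sc2.png',cv2.resize(p[180:270,190:310,::-1],None,fx=6,fy=6,interpolation=cv2.INTER_CUBIC))
E
```

```text
[0.6168 0.0008 0.2039] -9.356686860811964 [-0.0206  1.14   -2.7222]
board 20380 ((635.6373901367188, -3.2989425659179688), (110.8954849243164, 123.67716979980469), 80.59544372558594)
rim front, tool 3760 (array([-0.0006,  0.0002]), np.float64(0.027650202142302707)) max x 0.029058647106757186 y [-0.0314  0.031 ]
[ 0.0482 -0.0053 -0.0377]
shift [0.047, 0.051, 1.573] turn [-0.018, -0.001, 0.013] rows 0.6
```

Request:
jog_arm(
  targets=[
    [[0.05,0.05,0.5],[0,0,0],0],
    [[0.05,0.05,1.0],[0,0,0],0],
    [[0.05,0.05,1.4],[0,0,0],0],
    [[0.05,0.05,1.55],[0,0,0],0],
    [[0.05,0.05,1.55],[0,0,0],0],
    [[0.05,0.05,1.55],[0,0,0],0],
  ],
)

```text
time: 22.95
tool_pos: [0.6188, -0.002, 0.1672]
tool_rot: [-0.001, 0.997, -0.082, 0.001]
contact_force: [0.6, -0.1, -3.1]
gripper_width: 0.689
grasp_force: 66.1
```

```bash
python3 - <<'E'
from h import *
np.set_printoptions(precision=4,suppress=True)
shoot('wP'); s,C,p,D=load('wP'); P=cloud(C,D); q=s["tool_rot"]; m=R.from_quat(np.r_[q[1:],q[0]]).as_matrix(); T=(P-s['tool_pos'])@m
r=np.hypot(T[:,0],T[:,1]); k=(abs(T[:,2]+.037)<.006)&(T[:,0]>.012)&(r>.0255)&(r<.0295); A=np.c_[T[k][:,:2],np.ones(k.sum())]
b=np.linalg.lstsq(A,T[k][:,2],rcond=None)[0]; e=A@b-T[k][:,2]; g=abs(e)<.0015; print(b,np.linalg.lstsq(A[g],T[k][g,2],rcond=None)[0],g.mean())
go([.618,-.0005,.158],-9.45)
E
```

```text
[ 0.6188 -0.002   0.1672] -9.453345532624319 [ 0.5888 -0.0681 -3.1376]
[ 0.1111 -0.0068 -0.0386] [ 0.0823 -0.0081 -0.0383] 0.6810631229235881
shift [-0.044, -0.052, 0.37] turn [-0.017, -0.02, -0.0] rows 0.2
```

```bash
cat >> h.py <<'E'
def tilt(C,D,c,zr,lo=-180,hi=180,exc=None):
    """rim top plane: highest (90th pct) point in each angular bin about world c; returns slope dz/dx, dz/dy, z"""
    P=cloud(C,D); v=P[:,:2]-c; r=np.hypot(*v.T); m=(r>.021)&(r<.033)&(abs(P[:,2]-zr)<.012); P=P[m]; a=np.degrees(np.arctan2(*v[m].T[::-1]))
    B=[]
    for b in range(lo,hi,10):
        q=P[(a>=b)&(a<b+10)]
        if len(q)>8: z=np.percentile(q[:,2],92); t=q[q[:,2]>z-.001]; B.append(np.r_[t[:,:2].mean(0)-c,z])
    B=np.array(B); A=np.c_[B[:,:2],np.ones(len(B))]; k=np.linalg.lstsq(A,B[:,2],rcond=None)[0]; e=abs(A@k-B[:,2]); g=e<.002; k=np.linalg.lstsq(A[g],B[g,2],rcond=None)[0]
    return k,len(B),g.sum(),B[g,:2].mean(0)
E
python3 - <<'E'
from h import *
np.set_printoptions(precision=4,suppress=True)
s,C,p,D=load('wP'); print(tilt(C,D,s['tool_pos'][:2],s['tool_pos'][2]+.037,-70,50))
s,C,p,D=load('wM'); print('before',tilt(C,D,np.array([.6347,.237]),.0845,-180,180),tilt(C,D,np.array([.6347,.237]),.0845,-70,50))
for n in('scene','side'):
    p,D=grab_frame(n); print(n,tilt(cam(n),D,np.array([.618,-.001]),.204)); cv2.imwrite(f'pics/{n}3.png',p[:,:,::-1])
a=cv2.imread('pics/scene3.png')[170:260,190:310];b=cv2.imread('pics/side3.png')[120:210,190:310]
cv2.imwrite('pics/m3.png',cv2.resize(np.hstack([a,b]),None,fx=3.33,fy=3.33,interpolation=cv2.INTER_CUBIC))
E
```

```text
(array([-0.0044, -0.006 ,  0.2049]), 12, np.int64(12), array([ 0.0214, -0.0039]))
before (array([-0.0002, -0.0039,  0.0842]), 36, np.int64(36), array([ 0.0001, -0.    ])) (array([-0.0017,  0.0016,  0.0842]), 12, np.int64(12), array([ 0.0219, -0.0038]))
scene (array([ 0.0694, -0.1813,  0.2073]), 5, np.int64(3), array([ 0.0046, -0.0145]))
side (array([ 0.1537, -0.0503,  0.211 ]), 2, np.int64(2), array([-0.0109, -0.0297]))
```

View pics/m3.png

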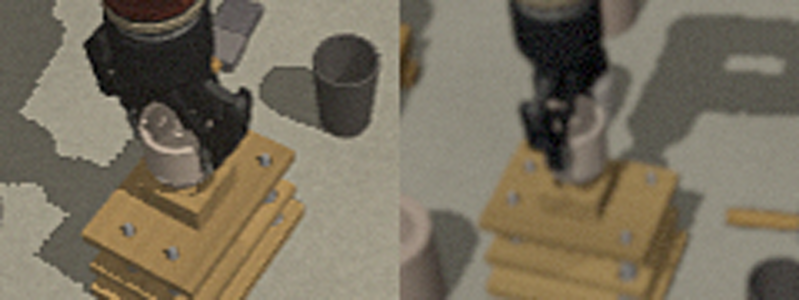

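The picture shows both boards seated level on the stand, with the mortar upright in the gripper just above the seat. Rim tilt measures about 0.005 rad.

Request:
jog_arm(
  targets=[
    [[-0.03,-0.03,0.1],[0,0,0],0],
    [[-0.03,-0.03,0.2],[0,0,0],0],
    [[-0.03,-0.03,0.3],[0,0,0],0],
    [[-0.03,-0.03,0.3],[0,0,0],0],
    [[-0.03,-0.03,0.3],[0,0,0],0],
  ],
)

```text
time: 23.72
tool_pos: [0.6178, -0.001, 0.159]
tool_rot: [-0.001, 0.997, -0.082, 0.001]
contact_force: [-0.5, 0.0, -2.4]
gripper_width: 0.695
grasp_force: 66.1
```

Request:
jog_arm(
  targets=[
    [[0,0,0.05],[0,0,0],0],
    [[0,0,0.08],[0,0,0],0],
    [[0,0,0.08],[0,0,0],0],
  ],
)

```text
time: 24.1
tool_pos: [0.6182, -0.0009, 0.1575]
tool_rot: [-0.001, 0.997, -0.082, 0.001]
contact_force: [-0.3, 0.8, -1.6]
gripper_width: 0.692
grasp_force: 66.2
```

Request:
jog_arm(
  targets=[
    [[0,0,0.05],[0,0,0],0],
    [[0,0,0.07],[0,0,0],0],
    [[0,0,0.07],[0,0,0],0],
  ],
)

```text
time: 24.48
tool_pos: [0.6187, -0.0007, 0.1566]
tool_rot: [-0.001, 0.997, -0.082, 0.002]
contact_force: [0.9, 3.1, 5.4]
gripper_width: 0.698
grasp_force: 66.7
```

Request:
jog_arm(
  targets=[
    [[0,0,-0.03],[0,0,0],0],
    [[0,0,-0.03],[0,0,0],80],
    [[0,0,-0.03],[0,0,0],100],
    [[0,0,-0.03],[0,0,0],100],
    [[0,0,-0.03],[0,0,0],100],
    [[0,0,-0.03],[0,0,0],100],
    [[0,0,-0.03],[0,0,0],100],
  ],
)

```text
time: 25.35
tool_pos: [0.6178, -0.0011, 0.156]
tool_rot: [-0.001, 0.997, -0.082, 0.001]
contact_force: [-0.2, -0.1, -0.1]
gripper_width: 1.001
grasp_force: 0.0
```

Request:
jog_arm(
  targets=[
    [[0,0,-0.5],[0,0,0],100],
    [[0,0,-1.5],[0,0,0],100],
    [[0,0,-3],[0,0,0],100],
    [[0,0,-5],[0,0,0],100],
    [[0,0,-5],[0,0,0],100],
    [[0,0,-5],[0,0,0],100],
  ],
)

```text
time: 26.1
tool_pos: [0.6176, -0.0013, 0.2816]
tool_rot: [-0.001, 0.997, -0.082, 0.001]
contact_force: [0.2, -0.2, -0.5]
gripper_width: 1.001
grasp_force: 0.0
```

```bash
python3 - <<'E'
from h import *
np.set_printoptions(precision=4,suppress=True)
shoot('wQ'); s,C,p,D=load('wQ'); c=np.array([.618,-.0005])
print(tilt(C,D,c,.195)); rim('wQ',c,.195,.004)
P=cloud(C,D); Q=P[(abs(P[:,2]-.107)<.005)&(np.hypot(P[:,0]-.618,P[:,1])<.11)]; print('board',np.median(Q,0),cv2.minAreaRect((Q[:,:2]*1000).astype(np.float32)))
Q=P[(abs(P[:,2]-.1345)<.004)&(np.hypot(P[:,0]-.618,P[:,1])<.05)]; print('block',cv2.minAreaRect((Q[:,:2]*1000).astype(np.float32)))
E
```

```text
[ 0.6176 -0.0013  0.2816] -9.448761731016733 [ 0.1666 -0.1711 -0.5415]
(array([-0.0329, -0.0334,  0.1943]), 36, np.int64(36), array([0.0006, 0.0005]))
wQ 2298 enclosing (619.2734375, 0.6528189182281494) 29.887020111083984 lsq (array([0.6196, 0.0006]), np.float64(0.02668854635114252)) z 0.19332961317354097 plane [-0.0328 -0.0303  0.1934]
board [ 0.6502 -0.0071  0.1066] ((617.0398559570312, -0.3911895751953125), (110.7338638305664, 160.45022583007812), 80.64178466796875)
block ((636.1958618164062, -3.637510299682617), (58.27631378173828, 21.049131393432617), 80.29280090332031)
```

```bash
python3 - <<'E'
from h import *
np.set_printoptions(precision=4,suppress=True)
for i in range(3): shoot('wR')
s,C,p,D=load('wR'); k=tilt(C,D,np.array([.618,-.0005]),.195); print(k, np.hypot(*k[0][:2]))
if np.hypot(*k[0][:2])<.06: print(job_done())
E
```

```text
[ 0.6171 -0.0012  0.2801] -9.446301456631687 [ 1.0556 -0.7108 -1.1722]
[ 0.6169 -0.0012  0.2793] -9.452224092067013 [-0.1424  1.2834 -0.4773]
[ 0.6168 -0.0012  0.279 ] -9.447939768988176 [-0.791   0.2986  0.0563]
(array([-0.035 , -0.0332,  0.1944]), 36, np.int64(36), array([0.0007, 0.0006])) 0.04823333892040692
the job is handed in; nothing more can be done
None
```

I handed the job in at about 26 s: both boards measured fully home and level, and the mortar is released in the seat, steady and about 0.05 rad off level (limit 0.08), with its rim 2–3 mm off centre; no verdict was returned.

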